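Sort centrifuge tube adapters by length and lock the carrier

ROBOT

A 6-joint arm with a two-finger parallel gripper is mounted at the origin on the work surface. World frame = base frame: x ahead of the robot, y to its left, z up, the work surface at z = 0. Lengths are in mm, angles in rad, forces in N, time in s.
With the tool pointing down it reaches from about 275 to 1000 mm from the base axis. Payload 8.4 kg.
Tool frame: the origin (TCP) lies between the finger pads; the fingertips stand 17 mm ahead of it and the grasp point (between the pads) lies 2 mm behind it; z points along the fingers, y is the line along which they close (so a half turn about z gives the same grasp; the last joint's range is limited). The gripper opens to 85 mm and grips with 20 to 120 N. Pads are 22 mm wide; open, the fingers measure 114 mm over their backs; the gripper's body (76 mm by 85 mm) begins 54 mm behind the grasp point. The pads swing forward as they close: fully open they stand 13 mm farther back than shut.
Start: joints at [1.149, 0.353, 1.633, -0, 1.155, -0.002], TCP at [254.735, 570.735, 248.281] pointing down, gripper open.
Joint ranges: [-2.63, 2.63], [-0.92, 2.1], [0.06, 2.66], [-1.3, 4.44], [0, 2.69], [-3.02, 3.02]. Speed limits (rad/s): [2.22, 2.22, 2.79, 3.14, 3.14, 3.14].

INTERFACE

Orientations are given as [roll, pitch, yaw] about the fixed x, y, z axes, in that order (R = Rz(yaw) Ry(pitch) Rx(roll)).
In Python, from rig import sense, grab_frame, sign_off gives the robot as it stands. The module is installed in compiled form; this text tells all that it offers.
- The arm moves only by the tool send_rows, never from a script. Its argument "moves" is a list that holds one entry, the list of rows, each a list of 7 numbers: the shift along the world's x, y, z in m, then the turn, a rotation vector about the world's x, y, z in rad, then the opening, from -1 (shut) to 1 (fully open). In form: [[[dx, dy, dz, rx, ry, rz, jaw], ...]]. A call has 1 to 10 rows; each row shifts and turns the commanded pose from where the row before left it; what a row does not reach is not made up. A row lasts 1/10 s, in which the tool goes at most 50 mm and 8.59 degrees, less where a joint would pass 70% of its speed; a pose out of reach is approached as far as the arm can. A call with a gripper value outside its range is refused whole. The fingers move at their own pace and stop on an object; "grip_force" is the grip in N (left out, the last holds). Time passes only in rows, so rows that do not move let the fingers close. It gives the time, the measured TCP pose, the force, the opening and the grip force at its end, in the units of the state.
- sense(): the state, without advancing time (a new reading comes with each control period).
- grab_frame(name): name is "scene" or "top" or "wrist"; returns a dict with "img" (400x640x3 uint8, red, green, blue), "mtx" (3x3 intrinsics, pixels), "rvec" (rotation vector, rad) and "tvec" (3), from world to camera coordinates, as OpenCV has them; the wrist camera has in their place "T_tool_cam" (4x4, takes a point from camera to tool coordinates, whose origin is the TCP and whose axes are the flange's). Camera axes: x right, y down, z forward; pixel columns grow to the right and rows downward; lengths in mm; the calibration is good to about 2 mm. The wrist camera is an equidistant fisheye: a pixel r from the principal point sees the ray r / f radians off the axis. A picture is of the moment at which its call begins: read the wrist's pose just before it. There is no depth.
- sign_off(): hands the job in; it is judged then, once.
The state is a dict: "clock": time; "qpos": joint angles; "qvel": joint speeds; "joint_efforts": joint torques, N m; "eef_pos": TCP position; "tcp_rot": TCP orientation; "contact_force": force on the tool from outside, world axes, zero at the start; "wrist_torque": the same for the moment, N m; "opening": opening from 0.0 (shut) to 1.0 (fully open); "grasp_force": force on a finger pad.
Only numpy, scipy, OpenCV 4.12 (cv2) and the standard library are available. Lean on these libraries where they do the work, as an engineer would, in place of code of your own. Each camera call takes 0.05 s, during which the arm holds its last target. There are 200 camera calls.

TASK

Sort the four white tube adapters lying on the bench by length: lay each one flat across the row of the carrier whose channel width matches its length (the two middle ones share the middle row; no stacking). Only when all four are in and released, turn the carrier's lock collar until its pointer stands at the raised lock mark, then let go. Leave everything else on the bench where it is.

Things in the scene. Friction and masses are not known exactly. Their poses are not given: they have to be found in the camera images.
- adapter_short: square-section white plastic tube adapter, lying on its side: 36 mm long, 22 x 22 mm across, edges rounded, about 30 g, dark round bore mark at each end. Origin at its centre (11 mm above what it lies on), x axis along its length; y and z across (any of the four sides may be down).
- adapter_mid_a: square-section white plastic tube adapter, lying on its side: 51 mm long, 22 x 22 mm across, edges rounded, about 30 g, dark round bore mark at each end. Origin at its centre (11 mm above what it lies on), x axis along its length; y and z across (any of the four sides may be down).
- adapter_mid_b: square-section white plastic tube adapter, lying on its side: 51 mm long, 22 x 22 mm across, edges rounded, about 30 g, dark round bore mark at each end. Origin at its centre (11 mm above what it lies on), x axis along its length; y and z across (any of the four sides may be down).
- adapter_long: square-section white plastic tube adapter, lying on its side: 66 mm long, 22 x 22 mm across, edges rounded, about 30 g, dark round bore mark at each end. Origin at its centre (11 mm above what it lies on), x axis along its length; y and z across (any of the four sides may be down).
- row_short: grey row insert with a dark floor for the 36 mm adapters, fixed on the carrier, 128 (x) x 78 (y) x 20 mm, origin under its centre, 10 mm above the bench. Open channel 120 mm long in x and 42 mm wide in y; floor 4 mm above the origin, walls 16 mm above the floor. Adapters lie with their length along the row's y axis. The three inserts look alike but for channel width; their order varies.
- row_mid: grey row insert with a dark floor for the 51 mm adapters, fixed on the carrier, 128 (x) x 78 (y) x 20 mm, origin under its centre, 10 mm above the bench. Open channel 120 mm long in x and 57 mm wide in y; floor 4 mm above the origin, walls 16 mm above the floor. Adapters lie with their length along the row's y axis. The three inserts look alike but for channel width; their order varies.
- row_long: grey row insert with a dark floor for the 66 mm adapters, fixed on the carrier, 128 (x) x 78 (y) x 20 mm, origin under its centre, 10 mm above the bench. Open channel 120 mm long in x and 72 mm wide in y; floor 4 mm above the origin, walls 16 mm above the floor. Adapters lie with their length along the row's y axis. The three inserts look alike but for channel width; their order varies.
- carrier: aluminium base plate fixed on the bench, 200 x 254 x 10 mm, origin at the centre of its underside. The three rows lie on it side by side along its y axis, centred at x = +32 mm and y = -80, 0, +80 mm in its frame, all with the carrier's yaw; the lock collar's axis is at x = -68 mm, y = 0.
- collar (a joint): captive black lock collar on a vertical hinge, turns on the carrier with light friction (0.04 N m) and stays where it is left. Value in rad, 0 = locked: its steel pointer nose stands at the lock mark. Positive is counter-clockwise seen from above; it starts unlocked at 0.6 to 1.3, so locking turns it clockwise. Stops at -0.4 and 1.6.
- collar_grip (a point): grip point on the collar's axis, about 42 mm above the bench. Ring 44 mm across, its top about 28 mm above the bench; on it an upright grip rib 12 mm thick (this point's x axis), 44 mm long (y), 24 mm high, top about 52 mm above the bench. The steel pointer nose is on the ring's +y side and reaches 30 mm from the axis. Axes turn with the collar.
- lock_mark (a point): top of the lock mark, a small raised black bar on the carrier, 41 mm from the collar's axis towards the carrier's +y side; the bar is 18 mm long, 5 mm wide, 6 mm high.
- vial: bystander: small brown glass jar, 32 mm across, 55 mm high, loose. Origin at the centre of its underside.
- stopper: bystander: dark rubber stopper standing small end down, 30 mm across at the foot, 40 mm at the top, 32 mm high, loose. Origin: underside.
- weight: bystander: steel balance weight with a knob, 32 mm across, 44 mm high, loose. Origin: underside.
- timer: bystander: small grey plastic lab timer, 34 x 34 x 24 mm, loose. Origin: underside.
- dish: bystander: shallow blue dish, 120 mm across, 14 mm high, on the left. Origin: underside.
- pipette: bystander: hand pipette lying on the right, 265 mm long (x axis), about 26 mm high. Origin: underside, near its middle.
Not all that is in view belongs to the job. Leave any purple look-alike of the adapter_long alone.

How it is judged:
By the outcome, as a careful person would: the job done as asked, in the order asked, and still so for the second after the job is handed in, with the robot touching nothing.
It also fails if it takes over 72 s, if anything falls off the work surface, if the arm or the gripper's body presses on something with over 40 N, if the wrist force passes 120 N, or if a joint passes its speed limit or range.

## Working session

There is one attempt and no reset: what is moved stays moved. The work goes in short steps, Python scripts to look and compute and a tool call to move; the robot and the scene stay as the last step left them, time stands still between calls to the robot, and variables do not carry over. Pictures are saved under pics/ and viewed, at most 10 in all, crops included, and the job is handed in when it is done.

Besides the shell and the picture viewer there is one more tool, called after "Request:" by a JSON object that holds its "fn" and its "kwargs", one argument or row to a line. send_rows: Moves the arm, as the interface text tells. Its arguments: {"type":"object","properties":{"moves":{"type":"array"},"grip_force":{"type":"number"}},"required":["moves"]}

```bash
mkdir -p pics; python3 - <<'E'
from rig import *
import cv2
s=sense(); print(s)
for n in("top","scene"):
    f=grab_frame(n); cv2.imwrite(f"pics/{n}0.png",f["img"][:,:,::-1]); print(n,f["mtx"],f["rvec"],f["tvec"])
    import pickle; pickle.dump(f,open(n+"0.pkl","wb"))
f=grab_frame("wrist");print(f["mtx"],f["T_tool_cam"]);cv2.imwrite("pics/w0.png",f["img"][:,:,::-1])
E
```

```text
{'clock': 0.0, 'qpos': array([ 1.14856615e+00,  3.53634094e-01,  1.63417218e+00, -1.01104076e-05,
        1.15516570e+00, -2.37546994e-03]), 'qvel': array([-0.00023422,  0.00082348, -0.00023024,  0.00081677, -0.00147902,
        0.00121117]), 'joint_efforts': array([-2.14212392e-03, -6.05252767e+01, -3.42063081e+01, -2.83695035e-04,
        9.31151386e-03, -1.31033352e-05]), 'eef_pos': array([254.56646568, 570.30048161, 247.55415041]), 'tcp_rot': array([-3.14021332e+00,  5.96743300e-06,  2.72174204e+00]), 'contact_force': array([-0.52485905, -0.58945227,  0.22318748]), 'wrist_torque': array([ 0.03253713,  0.04705471, -0.0006568 ]), 'grasp_force': 0.0, 'opening': 1.0004516046357623}
top [[378.7508721    0.         314.16352162]
 [  0.         378.7508721  198.20802373]
 [  0.           0.           1.        ]] [ 2.19259339 -2.20201817  0.11283964] [ -18.61499392  563.5310413  1293.74979431]
scene [[488.05698259   0.         324.236971  ]
 [  0.         488.05698259 198.61115999]
 [  0.           0.           1.        ]] [ 2.26150276  1.45173036 -0.36877982] [-247.41709766 -425.48914232 1632.61547814]
[[309.70691629   0.         315.91390895]
 [  0.         309.70691629 199.66735174]
 [  0.           0.           1.        ]] [[-7.85567803e-04 -9.50413553e-01 -3.10987878e-01  8.01883886e+01]
 [ 9.99999648e-01 -8.38015264e-04  3.50288198e-05 -1.72459386e+00]
 [-2.93904454e-04 -3.10987741e-01  9.50413877e-01 -1.24416226e+02]
 [ 0.00000000e+00  0.00000000e+00  0.00000000e+00  1.00000000e+00]]
```

View pics/top0.png

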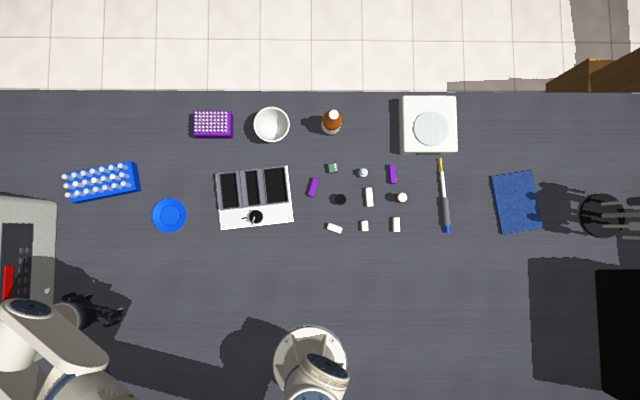

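View pics/scene0.png

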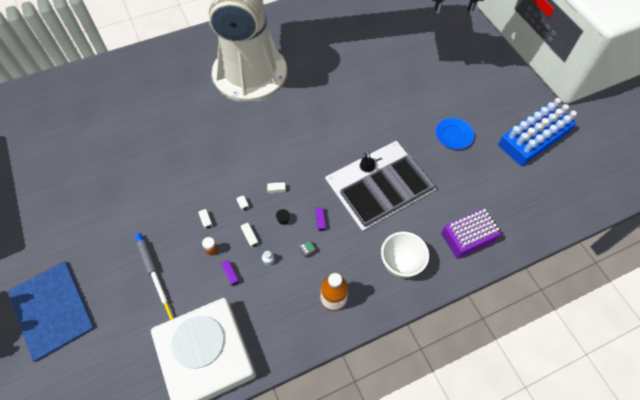

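The top view shows white adapters at (335,228), (364,226), (396,224) and (369,197). The carrier is around (254,197) with the collar at (255,217), and the purple decoys are at (313,187) and (392,174). The scene view agrees. Next I'll get coarse measurements from both views.

```bash
cat > h.py <<'E'
import numpy as np, cv2, pickle
from scipy.spatial.transform import Rotation as Ro
def cast(f,px,z):
    px=np.atleast_2d(np.float64(px)); K=f["mtx"]
    d=np.c_[(px-K[:2,2])/K[0,0],np.ones(len(px))]
    if "rvec" in f:
        R=cv2.Rodrigues(f["rvec"])[0]; o=-R.T@np.ravel(f["tvec"]); d=d@R
    else:
        r=np.linalg.norm(d[:,:2],axis=1,keepdims=True); d=np.c_[d[:,:2]/np.maximum(r,1e-9)*np.sin(r),np.cos(r)]
        T=f["T_tool_cam"]; Rt=Ro.from_euler("xyz",f["rot"]).as_matrix()
        o=f["pos"]+Rt@T[:3,3]; d=d@(Rt@T[:3,:3]).T
    return (o+d*((z-o[2])/d[:,2:]))[:,:2]
def wrist(name):
    from rig import sense,grab_frame
    s=sense(); f=grab_frame("wrist"); f["pos"]=s["eef_pos"]; f["rot"]=s["tcp_rot"]
    pickle.dump(f,open(name+".pkl","wb")); cv2.imwrite(f"pics/{name}.png",f["img"][:,:,::-1]); return f
def white(f,thr=170,amin=20,amax=3000):
    im=f["img"]; m=((im.min(2)>thr)&(im.max(2).astype(int)-im.min(2)<30)).astype(np.uint8)
    return [c for c in cv2.findContours(m,cv2.RETR_EXTERNAL,cv2.CHAIN_APPROX_NONE)[0] if amin<cv2.contourArea(c)<amax]
def rects(f,cs,z):
    for c in cs:
        w=cast(f,c[:,0],z).astype(np.float32); (x,y),(a,b),t=cv2.minAreaRect(w)
        if a<b: a,b,t=b,a,t-90
        print(np.round([x,y,a,b,np.radians((t+90)%180-90)],2), "px",c[:,0].mean(0).round())
E
python3 - <<'E'
from h import *
for n in("top0","scene0"):
    f=pickle.load(open(n+".pkl","rb")); print(n); rects(f,white(f),22)
f=pickle.load(open("top0.pkl","rb"))
print(cast(f,[[255,217],[254,190],[216,173],[288,166],[294,222],[221,229]],10))
E
```

```text
top0
[-8.1390e+01  1.0021e+03  4.4230e+01  2.1200e+01  7.2000e-01] px [  3. 396.]
[-68.49 -29.32 183.6   80.85   1.55] px [322. 389.]
[-33.95 -73.79 116.9   14.42   1.24] px [332. 376.]
[ 75.58 -49.37 217.83  72.31   1.  ] px [323. 342.]
[178.33 942.01 126.69  14.13   1.3 ] px [ 26. 315.]
[ 31.38 893.23 395.25 170.17   1.06] px [ 41. 357.]
[460.69 -90.89  51.38  23.29   1.22] px [334. 228.]
[ 4.2832e+02  8.9453e+02  1.0581e+02  6.8810e+01 -4.0000e-02] px [ 43. 242.]
[ 4.6973e+02 -1.9670e+02  3.4690e+01  2.0870e+01 -1.0000e-02] px [365. 226.]
[ 4.7266e+02 -3.0664e+02  4.8800e+01  1.7500e+01 -2.0000e-02] px [397. 224.]
[510.95 963.13 155.75 101.43  -1.52] px [ 18. 212.]
[ 566.64 -328.04   28.35   28.03    1.57] px [402. 197.]
[ 5.6871e+02 -2.1281e+02  6.6930e+01  2.2990e+01  7.0000e-02] px [369. 197.]
[ 6.1033e+02 -4.7439e+02  8.8910e+01  1.0990e+01  7.0000e-02] px [443. 184.]
[ 6.5478e+02 -1.9603e+02  2.8320e+01  2.1100e+01 -1.0000e-02] px [364. 172.]
[567.83 187.64 253.04 198.11  -1.46] px [264. 206.]
[ 8.615e+02 -8.919e+01  2.902e+01  2.833e+01 -1.000e-02] px [333. 114.]
[825.17 127
[... 1124 characters left out ...]
  15.2   -1.22] px [542. 123.]
[603.88 839.18  51.32  15.22  -1.24] px [571. 115.]
[575.81 815.01  84.44  16.98  -1.33] px [559. 111.]
[ -3.74 -61.04 304.42 151.48   0.31] px [235.  74.]
[ 1.3184e+02  9.0327e+02  1.4993e+02  1.4334e+02 -4.2000e-01] px [498.  10.]
[-269.5   175.44   43.53   16.03    1.15] px [269.   1.]
[-4.2419e+02 -4.6854e+02  3.1079e+02  1.1090e+01  1.1000e-01] px [81. 26.]
[-4.3724e+02 -5.1911e+02  3.3617e+02  1.4240e+01  1.3000e-01] px [65. 28.]
[-602.57 -646.02  162.24   97.99    1.23] px [20.  6.]
[[499.49483275 184.5489727 ]
 [593.68379215 188.60720443]
 [653.66365326 321.15991299]
 [678.13789027  70.0794193 ]
 [481.48389529  49.2808584 ]
 [458.60255003 301.32630087]]
```

Both views agree within about 3 mm. I'll move over the carrier for a close wrist view.

Request:
{"fn": "send_rows", "kwargs": {
  "moves": [
    [[0.0315,-0.034,0,0,0,-0.104,1],[0.0315,-0.034,0,0,0,-0.104,1],[0.0315,-0.034,0,0,0,-0.104,1],[0.0315,-0.034,0,0,0,-0.104,1],[0.0315,-0.034,0,0,0,-0.104,1],[0.0315,-0.034,0,0,0,-0.104,1],[0.0315,-0.034,0,0,0,-0.104,1],[0.0315,-0.034,0,0,0,-0.104,1],[0.0315,-0.034,0,0,0,-0.104,1],[0.0315,-0.034,0,0,0,-0.104,1]]
  ]
}}

```text
clock: 1.15
eef_pos: [570.7, 229.0, 248.1]
tcp_rot: [-3.141, -0.0, 1.677]
contact_force: [-0.5, 0.5, 0.8]
opening: 0.999
grasp_force: 0.0
```

```bash
python3 - <<'E'
from h import *
from rig import sense
f=wrist("w1"); s=sense(); print(s["clock"],s["eef_pos"],s["tcp_rot"],abs(s["qvel"]).max(),s["qpos"])
E
```

```text
1.2 [574.98724968 224.44827873 248.24313594] [3.13889609e+00 2.83596511e-03 1.66930457e+00] 0.06809669093502865 [ 0.37155741  0.34015929  1.65212641 -0.00379287  1.14747774  0.27460025]
```

View pics/w1.png

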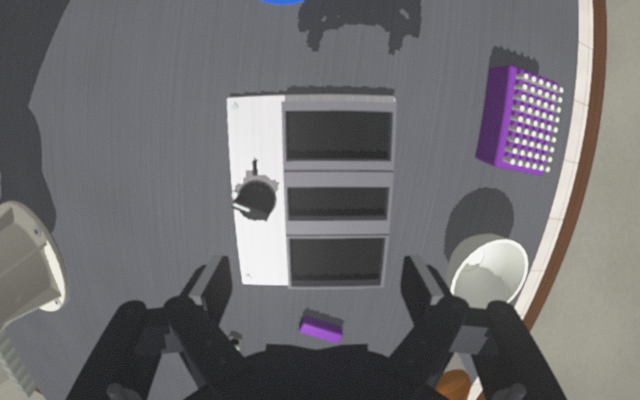

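The wrist view shows the carrier at (228–395, 97–288), with three dark channels at y≈136, 203 and 261. The collar is at (256,200), its pointer is toward (236,207), and the lock mark is at (254,165). I'll measure these next.

```bash
python3 - <<'E'
from h import *
f=pickle.load(open("w1.pkl","rb")); im=f["img"]; print(f["pos"],f["rot"])
m=(im.max(2)<62).astype(np.uint8); m[:, :282]=0; m[:,400:]=0; m[:90]=0; m[290:]=0
for c in cv2.findContours(m,cv2.RETR_EXTERNAL,cv2.CHAIN_APPROX_NONE)[0]:
    if cv2.contourArea(c)>800: print(cv2.boundingRect(c)); rects(f,[c],14); rects(f,[c],30)
hue=cv2.cvtColor(im,cv2.COLOR_RGB2HSV)
print("outer z30",cast(f,[[285,99],[395,97],[383,287],[289,288]],30).round(1))
print("plate z10",cast(f,[[228,97],[242,284]],10).round(1))
t=pickle.load(open("top0.pkl","rb"));c=max(white(t,150,3000,10000),key=lambda c:0)
for c in white(t,150,2500,10000): rects(t,[c],10)
cv2.imwrite("pics/c1.png",np.hstack([cv2.resize(im[145:235,215:295,::-1],None,fx=5,fy=5,interpolation=cv2.INTER_CUBIC),cv2.resize(t["img"][200:236,239:271,::-1],None,fx=12.5,fy=12.5,interpolation=cv2.INTER_CUBIC)]))
E
```

```text
[570.70302911 229.04949085 248.1492968 ] [-3.14135201e+00 -3.84564120e-05  1.67736870e+00]
(296, 239, 86, 42)
[6.1154e+02 1.0973e+02 1.1276e+02 6.2230e+01 1.1000e-01] px [341. 264.]
[6.0929e+02 1.1852e+02 1.0773e+02 5.9460e+01 1.1000e-01] px [341. 264.]
(299, 188, 87, 28)
[6.0607e+02 1.9134e+02 1.0663e+02 3.5150e+01 1.0000e-01] px [342. 204.]
[6.0407e+02 1.9650e+02 1.0187e+02 3.3580e+01 1.0000e-01] px [342. 204.]
(289, 112, 100, 47)
[5.9199e+02 2.7146e+02 1.1755e+02 5.4350e+01 1.2000e-01] px [339. 139.]
[5.9061e+02 2.7305e+02 1.1231e+02 5.1920e+01 1.2000e-01] px [339. 139.]
outer z30 [[527.3 306.9]
 [647.6 324. ]
 [675.8  82.3]
 [550.5  69.3]]
plate z10 [[457.1 304.9]
 [482.6  52.8]]Traceback (most recent call last):
  File "<stdin>", line 9, in <module>
ValueError: max() iterable argument is empty
```

```bash
python3 - <<'E'
from h import *
f=pickle.load(open("w1.pkl","rb")); im=f["img"]; t=pickle.load(open("top0.pkl","rb"))
g=im.min(2).astype(float)
print("row250 profile x",im[120,222:236].mean(1).round(),im[260,234:246].mean(1).round())
print("col260 top",im[88:104,260].mean(1).round(),"bot",im[276:294,260].mean(1).round())
print("col340",[(y,int(im[y,340].mean())) for y in range(90,296,2)])
c=[c for c in white(f,150,4000,20000)]
for k in c: print(cv2.boundingRect(k)); rects(f,[k],10)
cv2.imwrite("pics/c1.png",np.hstack([cv2.resize(im[145:235,215:295,::-1],None,fx=5,fy=5,interpolation=cv2.INTER_CUBIC),cv2.resize(t["img"][200:236,239:271,::-1],(400,450),interpolation=cv2.INTER_CUBIC)]))
E
```

```text
row250 profile x [119. 117. 116. 118. 141. 193. 230. 237. 235. 235. 234. 234. 233. 232.] [122. 123. 117. 123. 135. 191. 238. 245. 244. 244. 244. 243.]
col260 top [118. 113. 111. 103.  95.  83.  89. 132. 197. 228. 232. 233. 231. 231.
 232. 232.] bot [244. 243. 244. 244. 244. 244. 245. 244. 220. 147. 115. 117. 119. 116.
 120. 118. 119. 117.]
col340 [(90, 73), (92, 74), (94, 118), (96, 150), (98, 149), (100, 147), (102, 140), (104, 139), (106, 140), (108, 136), (110, 106), (112, 59), (114, 57), (116, 57), (118, 58), (120, 55), (122, 58), (124, 59), (126, 57), (128, 58), (130, 57), (132, 61), (134, 58), (136, 59), (138, 58), (140, 59), (142, 60), (144, 60), (146, 60), (148, 58), (150, 60), (152, 49), (154, 48), (156, 53), (158, 63), (160, 97), (162, 143), (164, 144), (166, 147), (168, 141), (170, 108), (172, 131), (174, 143), (176, 147), (178, 145), (180, 147), (182, 145), (184, 146), (186, 124), (188, 62), (190, 59), (192, 59), (194, 61), (196, 59), (198, 59), (200, 58), (202, 59), (204, 59), (206, 63), (208, 53), (210, 47), (212, 51), (214, 46), (216, 71), (218, 74), (220, 111), (222, 147), (224, 151), (226, 147), (228, 151), (230, 148), (232, 152), (234, 120), (236, 137), (238, 105), (240, 58), (242, 58), (244, 57), (246, 58), (248, 61), (250, 59), (252, 60), (254, 59), (256, 59), (258, 59), (260, 58), (262, 62), (264, 59), (266, 61), (268, 60), (270, 58), (272, 55), (274, 50), (276, 45), (278, 47), (280, 61), (282, 76), (284, 75), (286, 108), (288, 134), (290, 115), (292, 116), (294, 113)]
(226, 95, 112, 193)
[533.96 184.46 256.62 133.35  -1.46] px [271. 192.]
(450, 0, 143, 319)
[882.72 285.15 566.75 189.29   1.57] px [542. 192.]
```

View pics/c1.png

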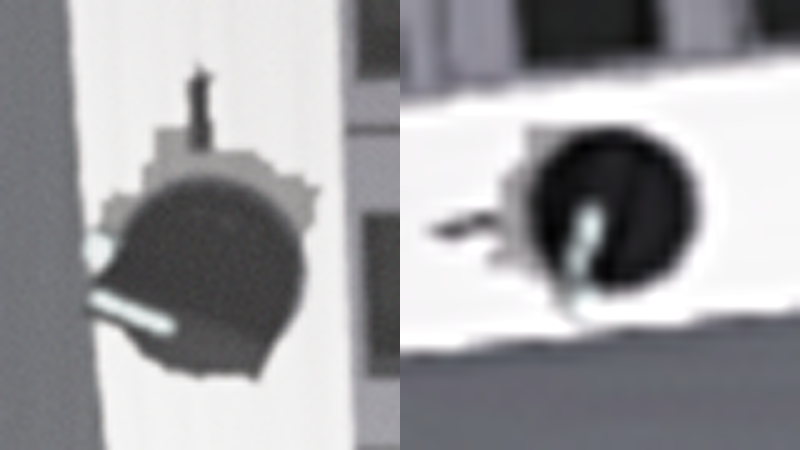

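```bash
python3 - <<'E'
from h import *
f=pickle.load(open("w1.pkl","rb")); t=pickle.load(open("top0.pkl","rb"))
print("gaps",cast(f,[[340,94],[340,110],[340,160.5],[340,170.3],[340,186.3],[340,219.5],[340,234.5],[340,238.3],[340,286.5]],30).round(1).tolist())
print("ends",cast(f,[[260,95.3],[260,285.2],[226.8,120],[239,260]],10).round(1).tolist())
print("ptr w",cast(f,[[249.4,210.6],[233.4,204.4]],25).round(1).tolist(),"mark",cast(f,[[255,158.5],[255,175]],16).round(1).tolist())
tp=lambda x,y:[239+(x-400)/12.5,200+y/12.5]
print("ptr t",cast(t,[tp(590,215),tp(575,310)],25).round(1).tolist(),"ring",cast(t,[tp(612,208)],35).round(1).tolist(),"mark",cast(t,[tp(432,232),tp(495,222)],16).round(1).tolist())
E
```

```text
gaps [[586.3, 318.6], [588.3, 301.0], [595.1, 244.6], [596.5, 233.4], [598.9, 214.7], [604.2, 173.9], [606.8, 154.4], [607.5, 149.4], [617.4, 78.9]]
ends [[495.7, 309.0], [508.7, 54.6], [457.6, 277.2], [478.5, 92.0]]
ptr w [[494.4, 171.6], [474.1, 177.4]] mark [[496.5, 234.4], [497.6, 214.3]]
ptr t [[498.4, 185.4], [472.4, 189.3]] ring [[500.1, 178.1]] mark [[494.2, 230.0], [496.9, 212.7]]
```

Rows from +y to −y are mid, short, long, and the widths measure 56.8, 41 and about 70 mm. The lock mark lands where the carrier pose predicts. The collar pointer faces roughly −x, at about 1.2 rad, and I'll refine that later. Now I'll look over the adapters.

Request:
{"fn": "send_rows", "kwargs": {
  "moves": [
    [[-0.0055,-0.046,0,0,0,0,1],[-0.0055,-0.046,0,0,0,0,1],[-0.0055,-0.046,0,0,0,0,1],[-0.0055,-0.046,0,0,0,0,1],[-0.0055,-0.046,0,0,0,0,1],[-0.0055,-0.046,0,0,0,0,1],[-0.0055,-0.046,0,0,0,0,1],[-0.0055,-0.046,0,0,0,0,1],[-0.0055,-0.046,0,0,0,0,1],[-0.0055,-0.046,0,0,0,0,1]]
  ]
}}

```text
clock: 2.2
eef_pos: [514.1, -230.8, 248.2]
tcp_rot: [-3.142, -0.0, 1.682]
contact_force: [0.6, 0.6, 0.1]
opening: 0.999
grasp_force: 0.0
```

Request:
{"fn": "send_rows", "kwargs": {
  "moves": [
    [[0,0,0,0,0,0,1]]
  ]
}}

```text
clock: 2.3
eef_pos: [513.9, -233.8, 248.2]
tcp_rot: [-3.141, 0.002, 1.678]
contact_force: [1.3, -0.1, -0.2]
opening: 1.004
grasp_force: 0.0
```

```bash
python3 - <<'E'
from h import *
f=wrist("w2"); print(f["pos"],f["rot"]); rects(f,white(f,170,150,4000),22)
E
```

```text
[ 513.92142922 -233.84307022  248.20121606] [-3.14145095e+00  1.71143845e-03  1.67820825e+00]
[ 8.1113e+02 -5.4087e+02  5.6750e+01  3.4310e+01 -9.0000e-02] px [460. 359.]
[-5.89040e+02 -1.11119e+03  8.27370e+02  2.19660e+02  5.70000e-01] px [ 19. 381.]
[ 6.0971e+02 -4.7040e+02  9.1760e+01  1.4690e+01  7.0000e-02] px [362. 331.]
[-302.09 -744.61  134.96  118.22    0.  ] px [ 11. 337.]
[ 568.68 -337.09   35.49   33.93   -0.7 ] px [351. 253.]
[ 4.7069e+02 -3.0559e+02  5.1960e+01  2.4310e+01  1.0000e-02] px [276. 223.]
[ 5.6641e+02 -2.1291e+02  6.6810e+01  2.3980e+01  6.0000e-02] px [364. 157.]
[ 6.5513e+02 -1.9428e+02  3.5210e+01  2.9550e+01 -2.9000e-01] px [436. 151.]
[ 4.6635e+02 -1.9565e+02  3.6690e+01  2.3050e+01  9.0000e-02] px [279. 133.]
[ 8.3235e+02 -8.9020e+01  8.5580e+01  4.8000e+01  1.1000e-01] px [553. 101.]
[459.25 -91.48  51.78  23.21   1.23] px [281.  43.]
[ 34.9  -64.75 199.92 124.37   0.  ] px [33. 43.]
```

View pics/w2.png

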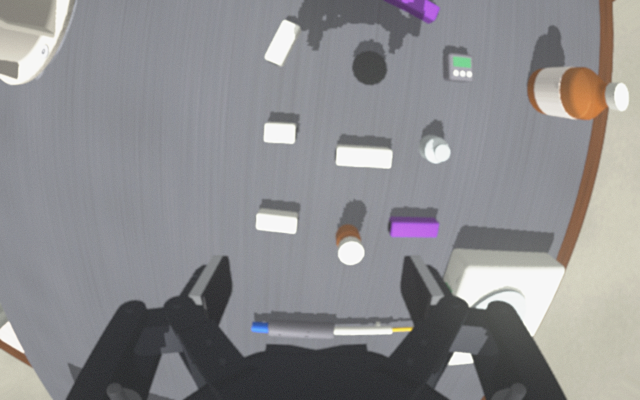

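The wrist view shows mid1 at (281,43), short at (279,133), mid2 at (276,223) and long at (364,157). The measured lengths of 52, 37, 52 and 67 mm match the specs. First pick: mid1 at about (460,−92), yaw 1.235.

Request:
{"fn": "send_rows", "kwargs": {
  "moves": [
    [[-0.009,0.023,-0.028,0,0,-0.074,0],[-0.009,0.023,-0.028,0,0,-0.074,0],[-0.009,0.023,-0.028,0,0,-0.074,0],[-0.009,0.023,-0.028,0,0,-0.074,0],[-0.009,0.023,-0.028,0,0,-0.074,0],[-0.009,0.023,-0.028,0,0,-0.074,0],[0,0,-0.015,0,0,0,0],[0,0,-0.01,0,0,0,0],[0,0,-0.005,0,0,0,0],[0,0,0,0,0,0,0]]
  ]
}}

```text
clock: 3.35
eef_pos: [461.0, -91.2, 50.2]
tcp_rot: [-3.141, -0.0, 1.238]
contact_force: [-0.3, 0.0, 0.1]
opening: 0.497
grasp_force: 0.0
```

```bash
python3 - <<'E'
from h import *
from rig import sense
s=sense(); print(s["eef_pos"],s["tcp_rot"],s["qpos"],s["opening"]); f=wrist("w3");s=sense(); print(s["eef_pos"],s["qvel"])
E
```

```text
[460.9790015  -91.16552156  50.15254039] [-3.14144554e+00 -1.42977655e-05  1.23814337e+00] [-1.98461208e-01  4.19759423e-01  2.10450393e+00  5.84682777e-05
  6.17473181e-01  1.34144077e-01] 0.49686766426316603
[461.20481799 -91.37102936  50.58846577] [-0.00373045 -0.01142969 -0.00571048 -0.00326864  0.00386051  0.00067869]
```

View pics/w3.png

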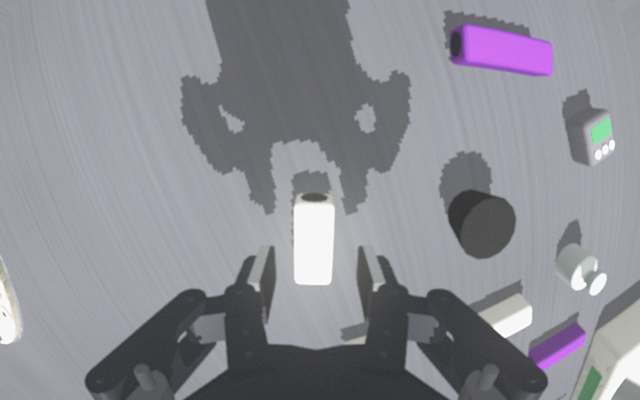

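mid1 sits centred between the pads at (314,240). Descend and close.

Request:
{"fn": "send_rows", "kwargs": {
  "moves": [
    [[0,0,-0.015,0,0,0,0],[0,0,-0.015,0,0,0,0],[0,0,0,0,0,0,-0.2],[0,0,0,0,0,0,-1],[0,0,0,0,0,0,-1],[0,0,0,0,0,0,-1],[0,0,0,0,0,0,-1]]
  ],
  "grip_force": 35
}}

```text
clock: 4.1
eef_pos: [461.3, -91.4, 21.0]
tcp_rot: [3.14, -0.0, 1.238]
contact_force: [-0.6, -1.4, 6.1]
opening: 0.247
grasp_force: 35.1
```

```bash
python3 - <<'E'
from h import *
f=pickle.load(open("w3.pkl","rb")); rects(f,white(f,200,1000,6000),22)
from rig import sense
s=sense();print(s["eef_pos"],s["opening"],s["grasp_force"])
E
```

```text
[459.39 -89.1   50.75  22.16   1.21] px [313. 243.]
[461.25121614 -91.42677263  20.96486093] 0.2466611183402405 35.09353995323181
```

Request:
{"fn": "send_rows", "kwargs": {
  "moves": [
    [[0,0,0.045,0,0,0,-1],[0.0172,0.0407,0.004,0,0,0.049,-1],[0.0172,0.0407,0.004,0,0,0.049,-1],[0.0172,0.0407,0.004,0,0,0.049,-1],[0.0172,0.0407,0.004,0,0,0.049,-1],[0.0172,0.0407,0.004,0,0,0.049,-1],[0.0172,0.0407,0.004,0,0,0.049,-1],[0.0172,0.0407,0.004,0,0,0.049,-1],[0.0172,0.0407,0.004,0,0,0.049,-1],[0.0172,0.0407,0.004,0,0,0.049,-1]]
  ]
}}

```text
clock: 5.1
eef_pos: [615.9, 276.9, 101.6]
tcp_rot: [3.142, 0.0, 1.681]
contact_force: [-0.3, -0.8, -1.1]
opening: 0.25
grasp_force: 34.5
```

Request:
{"fn": "send_rows", "kwargs": {
  "moves": [
    [[0,0,-0.025,0,0,0,-1],[0,0,-0.015,0,0,0,-1],[0,0,0,0,0,0,-1],[0,0,0,0,0,0,-1]]
  ]
}}

```text
clock: 5.5
eef_pos: [614.8, 273.9, 60.9]
tcp_rot: [-3.14, 0.001, 1.678]
contact_force: [-0.1, 0.3, 0.3]
opening: 0.248
grasp_force: 34.5
```

```bash
python3 - <<'E'
from h import *
f=wrist("w4"); print(f["pos"],f["rot"]); from rig import sense; s=sense(); print(s["opening"],s["grasp_force"],s["clock"])
E
```

```text
[614.83941925 273.92989461  60.88980577] [-3.13977919e+00  6.76493090e-04  1.67782664e+00]
0.24335779223864043 34.52466666698456 5.55
```

View pics/w4.png

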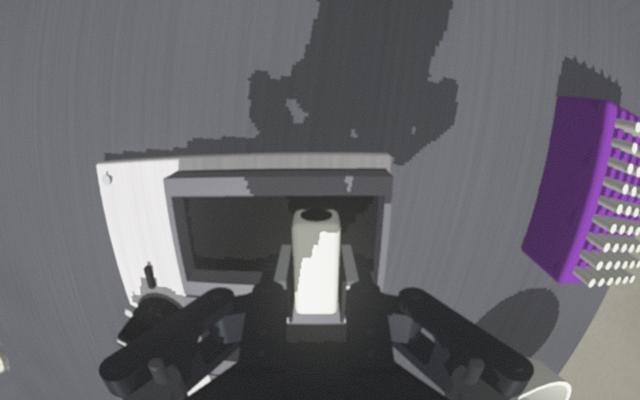

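The adapter is held at (317,268) and parallel to the channel, whose inner far wall edge is at y≈196. I'll check the fit in numbers.

```bash
python3 - <<'E'
from h import *
f=pickle.load(open("w4.pkl","rb")); im=f["img"]
v=np.array([-.1078,.9942])
print("col318",[(y,int(im[y,330].mean())) for y in range(184,236,2)],[(y,int(im[y,318].mean())) for y in range(306,330,2)])
for n,p,z in(("adapt front",[330,221],63),("adapt front bottom",[317,207],41),("back",[317,315],63),("wall+ in",[270,195],30),("wall+ in",[355,195],30),("wall- in",[230,283],14),("tcp",None,0)):
    q=f["pos"][:2] if p is None else cast(f,[p],z)[0]; print(n,q.round(1),"v",(q@v).round(1))
E
```

```text
col318 [(184, 89), (186, 92), (188, 90), (190, 90), (192, 91), (194, 89), (196, 56), (198, 44), (200, 47), (202, 50), (204, 47), (206, 51), (208, 63), (210, 110), (212, 87), (214, 50), (216, 54), (218, 102), (220, 130), (222, 137), (224, 153), (226, 160), (228, 162), (230, 161), (232, 193), (234, 243)] [(306, 243), (308, 243), (310, 244), (312, 241), (314, 183), (316, 154), (318, 158), (320, 155), (322, 152), (324, 105), (326, 67), (328, 67)]
adapt front [616.5 303.2] v 235.0
adapt front bottom [611.1 301.2] v 233.6
back [616.4 251.8] v 183.9
wall+ in [586.2 301.3] v 236.4
wall+ in [630.8 306.1] v 236.3
wall- in [559.7 231. ] v 169.4
tcp [614.8 273.9] v 206.1
```

Request:
{"fn": "send_rows", "kwargs": {
  "moves": [
    [[0,-0.001,-0.01,0,0,0,-1],[0,0,-0.01,0,0,0,-1],[0,0,-0.0055,0,0,0,-1],[0,0,0,0,0,0,-1],[0,0,0,0,0,0,-0.24],[0,0,0,0,0,0,-0.24],[0,0,0,0,0,0,-0.24],[0,0,0.02,0,0,0,-0.24],[0,0,0.035,0,0,0,-0.24],[0,0,0.04,0,0,0,-0.24]]
  ]
}}

```text
clock: 6.55
eef_pos: [614.6, 273.7, 130.6]
tcp_rot: [-3.139, 0.001, 1.679]
contact_force: [0.0, -0.6, 1.3]
opening: 0.38
grasp_force: 0.0
```

```bash
python3 - <<'E'
from h import *
f=wrist("w5"); print(f["pos"],f["rot"]); rects(f,white(f,200,700,6000),36)
E
```

```text
[614.6090092  273.68928489 130.6403792 ] [-3.13909153e+00  7.86335252e-04  1.67889960e+00]
[613.74 275.36  49.36  21.    -1.46] px [317. 205.]
```

View pics/w5.png

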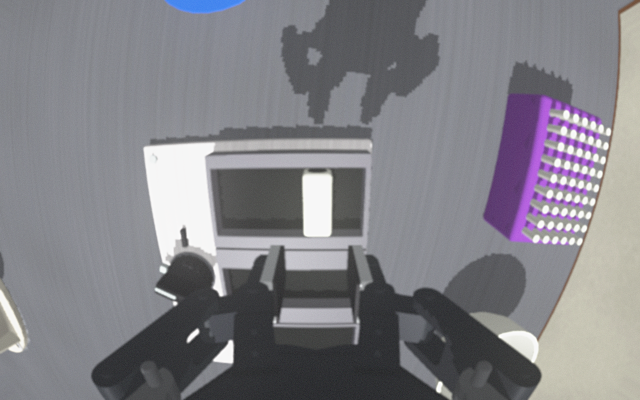

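mid1 lies flat in the mid row at (317,205) and is released, with room on the left for the second one. Next is the short adapter.

Request:
{"fn": "send_rows", "kwargs": {
  "moves": [
    [[-0.0123,-0.0392,0,0,0,-0.136,0],[-0.0123,-0.0392,0,0,0,-0.136,0],[-0.0123,-0.0392,0,0,0,-0.136,0],[-0.0123,-0.0392,0,0,0,-0.136,0],[-0.0123,-0.0392,0,0,0,-0.136,0],[-0.0123,-0.0392,0,0,0,-0.136,0],[-0.0123,-0.0392,0,0,0,-0.136,0],[-0.0123,-0.0392,0,0,0,-0.136,0],[-0.0123,-0.0392,0,0,0,-0.136,0],[-0.0123,-0.0392,0,0,0,-0.136,0]]
  ]
}}

```text
clock: 7.6
eef_pos: [492.0, -119.4, 131.0]
tcp_rot: [3.141, -0.001, 0.313]
contact_force: [0.5, 1.0, 0.3]
opening: 0.501
grasp_force: 0.0
```

Request:
{"fn": "send_rows", "kwargs": {
  "moves": [
    [[-0.0123,-0.0392,0,0,0,-0.136,0],[-0.0123,-0.0392,0,0,0,-0.136,0],[0,0,-0.03,0,0,0,0],[0,0,-0.03,0,0,0,0],[0,0,-0.02,0,0,0,0],[0,0,0,0,0,0,0]]
  ]
}}

```text
clock: 8.2
eef_pos: [466.2, -195.8, 48.7]
tcp_rot: [-3.14, 0.004, 0.046]
contact_force: [0.0, 0.1, -0.7]
opening: 0.5
grasp_force: 0.0
```

```bash
python3 - <<'E'
from h import *
f=wrist("w6"); print(f["pos"],f["rot"]); rects(f,white(f,200,400,6000),22)
E
```

```text
[ 466.23313287 -195.8416408    48.6799096 ] [-3.13978602  0.00372031  0.04637822]
[ 4.6740e+02 -1.9558e+02  3.4580e+01  2.0970e+01  5.0000e-02] px [313. 247.]
[ 472.01 -305.01   50.74   22.31   -0.  ] px [492. 242.]
[ 5.2269e+02  3.9120e+01  8.3010e+01  2.7030e+01 -2.5000e-01] px [  3. 149.]
[ 567.71 -354.39   38.08   37.42   -1.42] px [574. 101.]
[ 5.6608e+02 -2.1307e+02  6.4010e+01  2.1660e+01  6.0000e-02] px [358.  62.]
```

Request:
{"fn": "send_rows", "kwargs": {
  "moves": [
    [[0.001,0,-0.015,0,0,0,0],[0,0,-0.014,0,0,0,0],[0,0,0,0,0,0,-0.2],[0,0,0,0,0,0,-1],[0,0,0,0,0,0,-1],[0,0,0,0,0,0,-1],[0,0,0,0,0,0,-1],[0,0,0.045,0,0,0,-1],[0,0,0.045,0,0,0,-1]]
  ]
}}

```text
clock: 9.15
eef_pos: [467.8, -195.9, 111.8]
tcp_rot: [-3.14, 0.003, 0.047]
contact_force: [1.2, -0.5, -0.4]
opening: 0.245
grasp_force: 34.5
```

Request:
{"fn": "send_rows", "kwargs": {
  "moves": [
    [[0.011,0.0325,0,0,0,0.136,-1],[0.011,0.0325,0,0,0,0.136,-1],[0.011,0.0325,0,0,0,0.136,-1],[0.011,0.0325,0,0,0,0.136,-1],[0.011,0.0325,0,0,0,0.136,-1],[0.011,0.0325,0,0,0,0.136,-1],[0.011,0.0325,0,0,0,0.136,-1],[0.011,0.0325,0,0,0,0.136,-1],[0.011,0.0325,0,0,0,0.136,-1],[0.011,0.0325,0,0,0,0.136,-1]]
  ]
}}

```text
clock: 10.15
eef_pos: [579.2, 130.1, 112.0]
tcp_rot: [3.141, -0.0, 1.413]
contact_force: [0.2, -0.4, -0.7]
opening: 0.248
grasp_force: 34.5
```

Request:
{"fn": "send_rows", "kwargs": {
  "moves": [
    [[0.011,0.0325,0,0,0,0.136,-1],[0.011,0.0325,0,0,0,0.136,-1],[0,0,-0.025,0,0,0,-1],[0,0,-0.025,0,0,0,-1],[0,0,0,0,0,0,-1],[0,0,0,0,0,0,-1]]
  ]
}}

```text
clock: 10.75
eef_pos: [600.7, 193.5, 61.8]
tcp_rot: [-3.141, 0.0, 1.679]
contact_force: [-0.8, 0.9, -0.2]
opening: 0.245
grasp_force: 34.5
```

```bash
cat >> h.py <<'E'
def fit(name,cols=(330,),top=63,uv=(-.1078,.9942)):
    f=wrist(name); im=f["img"]; print(f["pos"].round(1),f["rot"].round(3))
    K=f["mtx"]; v=np.array(uv)
    print("tcp v",(f["pos"][:2]@v).round(1)); ys=np.arange(150,345,3)
    for c in cols: print(c,[(int(y),int(im[y,c].mean()),*[int(cast(f,[[c,y]],z)[0]@v*10)/10 for z in(30,f["pos"][2]+2)]) for y in ys])
E
python3 - <<'E'
from h import *
fit("w7",(268,330))
E
```

```text
[600.7 193.5  61.8] [-3.141  0.     1.679]
tcp v 127.6
268 [(150, 52, 181.8, 187.0), (153, 73, 180.2, 185.8), (156, 81, 178.6, 184.6), (159, 90, 177.0, 183.3), (162, 86, 175.5, 182.1), (165, 87, 173.9, 180.8), (168, 88, 172.3, 179.6), (171, 88, 170.7, 178.3), (174, 86, 169.1, 177.1), (177, 71, 167.5, 175.8), (180, 88, 165.8, 174.5), (183, 87, 164.2, 173.3), (186, 86, 162.6, 172.0), (189, 90, 160.9, 170.7), (192, 88, 159.3, 169.4), (195, 87, 157.6, 168.1), (198, 88, 155.9, 166.8), (201, 89, 154.2, 165.4), (204, 90, 152.5, 164.1), (207, 129, 150.8, 162.8), (210, 141, 149.1, 161.4), (213, 56, 147.4, 160.1), (216, 59, 145.6, 158.7), (219, 61, 143.8, 157.3), (222, 58, 142.1, 155.9), (225, 57, 140.3, 154.5), (228, 58, 138.5, 153.1), (231, 60, 136.7, 151.7), (234, 57, 134.8, 150.3), (237, 61, 133.0, 148.8), (240, 61, 131.1, 147.3), (243, 62, 129.2, 145.9), (246, 61, 127.3, 144.4), (249, 53, 125.4, 142.9), (252, 49, 123.5, 141.3), (255, 50, 121.5, 139.8), (258, 51, 119.5, 138.3), (261, 52, 117.5, 136.7), (264, 60, 115.5, 135.1), (267, 54, 113.4, 133.5), (270, 53, 111.4, 131.9), (273, 53, 109
[... 1492 characters left out ...]
8, 138.5), (261, 242, 117.8, 136.9), (264, 242, 115.8, 135.3), (267, 242, 113.7, 133.7), (270, 241, 111.7, 132.1), (273, 241, 109.6, 130.5), (276, 241, 107.5, 128.8), (279, 241, 105.4, 127.2), (282, 241, 103.2, 125.5), (285, 241, 101.0, 123.8), (288, 241, 98.8, 122.0), (291, 240, 96.6, 120.3), (294, 240, 94.3, 118.5), (297, 240, 92.0, 116.7), (300, 240, 89.7, 114.9), (303, 240, 87.3, 113.0), (306, 195, 84.9, 111.1), (309, 67, 82.4, 109.2), (312, 67, 80.0, 107.3), (315, 65, 77.4, 105.3), (318, 65, 74.9, 103.3), (321, 63, 72.3, 101.2), (324, 64, 69.6, 99.2), (327, 61, 66.9, 97.1), (330, 61, 64.2, 94.9), (333, 63, 61.4, 92.7), (336, 59, 58.6, 90.5), (339, 62, 55.7, 88.3), (342, 58, 52.7, 85.9)]
```

The fit is good: channel centre v≈127.3, adapter centre ≈128.2. I'll nudge −1 mm, lower and release.

Request:
{"fn": "send_rows", "kwargs": {
  "moves": [
    [[0,-0.001,-0.01,0,0,0,-1],[0,0,-0.01,0,0,0,-1],[0,0,-0.0065,0,0,0,-1],[0,0,0,0,0,0,-1],[0,0,0,0,0,0,-0.24],[0,0,0,0,0,0,-0.24],[0,0,0,0,0,0,-0.24],[0,0,0.02,0,0,0,-0.24],[0,0,0.035,0,0,0,-0.24],[0,0,0.04,0,0,0,-0.24]]
  ]
}}

```text
clock: 11.8
eef_pos: [599.9, 192.2, 130.0]
tcp_rot: [-3.139, 0.001, 1.679]
contact_force: [1.3, 0.3, 1.0]
opening: 0.38
grasp_force: 0.0
```

```bash
python3 - <<'E'
from h import *
f=wrist("w8"); print(f["pos"],f["rot"]); rects(f,white(f,200,400,6000),36)
E
```

```text
[599.90595155 192.23239996 130.04151439] [-3.13868689e+00  6.55965295e-04  1.67878893e+00]
[ 8.6157e+02  1.0424e+02  1.4381e+02  1.1810e+02 -5.6000e-01] px [541. 298.]
[600.06 190.3   33.07  19.36  -1.48] px [318. 210.]
[614.74 263.21  26.35  19.68  -1.45] px [350. 116.]
```

The short one is in. Next is mid2.

Request:
{"fn": "send_rows", "kwargs": {
  "moves": [
    [[-0.0099,-0.0383,0,0,0,-0.129,0],[-0.0099,-0.0383,0,0,0,-0.129,0],[-0.0099,-0.0383,0,0,0,-0.129,0],[-0.0099,-0.0383,0,0,0,-0.129,0],[-0.0099,-0.0383,0,0,0,-0.129,0],[-0.0099,-0.0383,0,0,0,-0.129,0],[-0.0099,-0.0383,0,0,0,-0.129,0],[-0.0099,-0.0383,0,0,0,-0.129,0],[-0.0099,-0.0383,0,0,0,-0.129,0],[-0.0099,-0.0383,0,0,0,-0.129,0]]
  ]
}}

```text
clock: 12.85
eef_pos: [501.4, -191.9, 130.3]
tcp_rot: [3.141, -0.0, 0.384]
contact_force: [0.3, -0.2, 0.5]
opening: 0.498
grasp_force: 0.0
```

Request:
{"fn": "send_rows", "kwargs": {
  "moves": [
    [[-0.0099,-0.0383,0,0,0,-0.129,0],[-0.0099,-0.0383,0,0,0,-0.129,0],[-0.0099,-0.0383,0,0,0,-0.129,0],[0,0,-0.03,0,0,0,0],[0,0,-0.03,0,0,0,0],[0,0,-0.02,0,0,0,0],[0,0,0,0,0,0,0]]
  ]
}}

```text
clock: 13.55
eef_pos: [470.4, -304.3, 47.7]
tcp_rot: [-3.139, 0.004, 0.001]
contact_force: [-0.4, 0.3, -0.4]
opening: 0.5
grasp_force: 0.0
```

```bash
python3 - <<'E'
from h import *
f=wrist("w9"); print(f["pos"],f["rot"]); rects(f,white(f,200,400,6000),22)
E
```

```text
[ 470.36951876 -304.33139314   47.68154063] [-3.13897914e+00  4.04208106e-03  1.42625991e-03]
[ 472.17 -307.01   49.73   21.08   -0.  ] px [319. 245.]
[ 5.6646e+02 -3.2454e+02  3.7720e+01  3.7100e+01  1.0000e-02] px [356.  67.]
[ 5.6700e+02 -2.1891e+02  6.4390e+01  2.9450e+01  6.0000e-02] px [151.  80.]
[ 5.9920e+02 -4.7033e+02  6.7900e+01  9.8200e+00  6.0000e-02] px [580.  50.]
```

Request:
{"fn": "send_rows", "kwargs": {
  "moves": [
    [[0.001,-0.001,-0.015,0,0,0,0],[0,0,-0.0135,0,0,0,0],[0,0,0,0,0,0,-0.2],[0,0,0,0,0,0,-1],[0,0,0,0,0,0,-1],[0,0,0,0,0,0,-1],[0,0,0,0,0,0,-1],[0,0,0.045,0,0,0,-1],[0,0,0.045,0,0,0,-1]]
  ]
}}

```text
clock: 14.5
eef_pos: [472.2, -305.6, 111.7]
tcp_rot: [-3.14, 0.003, 0.002]
contact_force: [1.9, -0.1, -0.3]
opening: 0.25
grasp_force: 35.1
```

Request:
{"fn": "send_rows", "kwargs": {
  "moves": [
    [[0.0067,0.0411,0,0,0,0.12,-1],[0.0067,0.0411,0,0,0,0.12,-1],[0.0067,0.0411,0,0,0,0.12,-1],[0.0067,0.0411,0,0,0,0.12,-1],[0.0067,0.0411,0,0,0,0.12,-1],[0.0067,0.0411,0,0,0,0.12,-1],[0.0067,0.0411,0,0,0,0.12,-1],[0.0067,0.0411,0,0,0,0.12,-1],[0.0067,0.0411,0,0,0,0.12,-1],[0.0067,0.0411,0,0,0,0.12,-1]]
  ]
}}

```text
clock: 15.5
eef_pos: [540.4, 106.5, 112.1]
tcp_rot: [3.141, -0.0, 1.207]
contact_force: [0.8, -0.2, 0.3]
opening: 0.244
grasp_force: 35.1
```

Request:
{"fn": "send_rows", "kwargs": {
  "moves": [
    [[0.0067,0.0411,0,0,0,0.12,-1],[0.0067,0.0411,0,0,0,0.12,-1],[0.0067,0.0411,0,0,0,0.12,-1],[0.0067,0.0411,0,0,0,0.12,-1],[0,0,-0.025,0,0,0,-1],[0,0,-0.025,0,0,0,-1],[0,0,0,0,0,0,-1],[0,0,0,0,0,0,-1]]
  ]
}}

```text
clock: 16.3
eef_pos: [566.8, 268.9, 61.9]
tcp_rot: [-3.141, 0.0, 1.682]
contact_force: [-0.2, -0.1, -0.2]
opening: 0.247
grasp_force: 35.1
```

```bash
python3 - <<'E'
from h import *
import io,contextlib
f=wrist("w10"); im=f["img"]; print(f["pos"],f["rot"]); v=np.array([-.1078,.9942])
rects(f,white(f,200,400,6000),f["pos"][2]+2)
for c,a,z in((330,(205,250),63),(330,(304,320),63),(268,(180,206),30),(365,(180,206),30)):
    print(c,z,[(y,int(im[y,c].mean()),round(float(cast(f,[[c,y]],z)[0]@v),1)) for y in range(*a,2)])
E
```

```text
[566.81448141 268.94769011  61.91680877] [-3.14071421e+00  2.89912893e-04  1.68165940e+00]
[565.33 268.62  46.9   19.51  -1.46] px [319. 278.]
[602.41 288.39  38.62  16.28  -1.46] px [401. 245.]
330 63 [(205, 52, 242.1), (207, 48, 241.2), (209, 49, 240.3), (211, 51, 239.4), (213, 47, 238.5), (215, 82, 237.6), (217, 108, 236.7), (219, 70, 235.7), (221, 50, 234.8), (223, 80, 233.9), (225, 121, 233.0), (227, 132, 232.0), (229, 147, 231.1), (231, 176, 230.1), (233, 210, 229.2), (235, 229, 228.2), (237, 240, 227.2), (239, 241, 226.3), (241, 241, 225.3), (243, 240, 224.3), (245, 241, 223.3), (247, 240, 222.3), (249, 241, 221.3)]
330 63 [(304, 240, 190.4), (306, 240, 189.2), (308, 241, 187.9), (310, 241, 186.6), (312, 240, 185.3), (314, 240, 184.0), (316, 237, 182.6), (318, 175, 181.3)]
268 30 [(180, 93, 244.5), (182, 91, 243.4), (184, 94, 242.3), (186, 94, 241.2), (188, 90, 240.1), (190, 93, 239.0), (192, 94, 237.9), (194, 89, 236.8), (196, 75, 235.7), (198, 66, 234.5), (200, 66, 233.4), (202, 65, 232.3), (204, 66, 231.1)]
365 30 [(180, 90, 244.6), (182, 92, 243.5), (184, 89, 242.4), (186, 87, 241.3), (188, 89, 240.2), (190, 91, 239.1), (192, 88, 238.0), (194, 89, 236.9), (196, 63, 235.8), (198, 49, 234.7), (200, 51, 233.5), (202, 50, 232.4), (204, 50, 231.3)]
```

Request:
{"fn": "send_rows", "kwargs": {
  "moves": [
    [[0,0.0005,-0.01,0,0,0,-1],[0,0,-0.01,0,0,0,-1],[0,0,-0.0065,0,0,0,-1],[0,0,0,0,0,0,-1],[0,0,0,0,0,0,-0.24],[0,0,0,0,0,0,-0.24],[0,0,0,0,0,0,-0.24],[0,0,0.02,0,0,0,-0.24],[0,0,0.035,0,0,0,-0.24],[0,0,0.04,0,0,0,-0.24]]
  ]
}}

```text
clock: 17.35
eef_pos: [566.1, 269.2, 130.1]
tcp_rot: [-3.139, 0.001, 1.682]
contact_force: [0.7, 0.6, 0.1]
opening: 0.381
grasp_force: 0.0
```

```bash
python3 - <<'E'
from h import *
f=wrist("w11"); print(f["pos"],f["rot"]); rects(f,white(f,200,400,6000),36)
E
```

```text
[566.07876327 269.19568738 130.1344364 ] [-3.13894162e+00  8.67997754e-04  1.68174375e+00]
[565.46 267.08  48.42  19.96  -1.45] px [317. 209.]
[612.91 275.04  47.85  20.26  -1.45] px [380. 206.]
```

Both mids are in. Now the long one.

Request:
{"fn": "send_rows", "kwargs": {
  "moves": [
    [[0.0001,-0.0402,0,0,0,-0.135,0],[0.0001,-0.0402,0,0,0,-0.135,0],[0.0001,-0.0402,0,0,0,-0.135,0],[0.0001,-0.0402,0,0,0,-0.135,0],[0.0001,-0.0402,0,0,0,-0.135,0],[0.0001,-0.0402,0,0,0,-0.135,0],[0.0001,-0.0402,0,0,0,-0.135,0],[0.0001,-0.0402,0,0,0,-0.135,0],[0.0001,-0.0402,0,0,0,-0.135,0],[0.0001,-0.0402,0,0,0,-0.135,0]]
  ]
}}

```text
clock: 18.4
eef_pos: [567.9, -134.1, 130.3]
tcp_rot: [3.141, -0.0, 0.326]
contact_force: [0.4, -0.1, -0.1]
opening: 0.498
grasp_force: 0.0
```

Request:
{"fn": "send_rows", "kwargs": {
  "moves": [
    [[0.0001,-0.0402,0,0,0,-0.135,0],[0.0001,-0.0402,0,0,0,-0.135,0],[0,0,-0.03,0,0,0,0],[0,0,-0.03,0,0,0,0],[0,0,-0.02,0,0,0,0],[0,0,0,0,0,0,0]]
  ]
}}

```text
clock: 19.0
eef_pos: [566.2, -212.2, 47.5]
tcp_rot: [-3.14, 0.004, 0.061]
contact_force: [-0.5, -0.3, -0.7]
opening: 0.5
grasp_force: 0.0
```

```bash
python3 - <<'E'
from h import *
f=wrist("w12"); print(f["pos"],f["rot"]); rects(f,white(f,200,400,6000),22)
E
```

```text
[ 566.16833876 -212.18340179   47.4971818 ] [-3.13954244  0.00449844  0.06144646]
[ 541.15 -350.12   38.43   38.39    0.93] px [512. 286.]
[ 5.2746e+02  4.6140e+01  1.1417e+02  5.3090e+01 -5.2000e-01] px [  9. 242.]
[ 5.6968e+02 -2.1314e+02  6.7510e+01  2.1830e+01  7.0000e-02] px [316. 240.]
[ 6.1115e+02 -4.6584e+02  8.6520e+01  1.3050e+01  7.0000e-02] px [630. 198.]
[ 6.5302e+02 -1.9305e+02  3.1290e+01  2.9260e+01  5.0000e-02] px [283.  84.]
[ 744.73 -415.68   89.4    25.17   -1.17] px [615.  10.]
```

Request:
{"fn": "send_rows", "kwargs": {
  "moves": [
    [[0.0015,0,-0.015,0,0,0,0],[0,0,-0.0135,0,0,0,0],[0,0,0,0,0,0,-0.2],[0,0,0,0,0,0,-1],[0,0,0,0,0,0,-1],[0,0,0,0,0,0,-1],[0,0,0,0,0,0,-1],[0,0,0.045,0,0,0,-1],[0,0,0.045,0,0,0,-1]]
  ]
}}

```text
clock: 19.95
eef_pos: [568.6, -212.3, 111.6]
tcp_rot: [-3.14, 0.003, 0.062]
contact_force: [1.4, 0.5, 1.2]
opening: 0.245
grasp_force: 35.1
```

Request:
{"fn": "send_rows", "kwargs": {
  "moves": [
    [[0.0033,0.0272,0,0,0,0.135,-1],[0.0033,0.0272,0,0,0,0.135,-1],[0.0033,0.0272,0,0,0,0.135,-1],[0.0033,0.0272,0,0,0,0.135,-1],[0.0033,0.0272,0,0,0,0.135,-1],[0.0033,0.0272,0,0,0,0.135,-1],[0.0033,0.0272,0,0,0,0.135,-1],[0.0033,0.0272,0,0,0,0.135,-1],[0.0033,0.0272,0,0,0,0.135,-1],[0.0033,0.0272,0,0,0,0.135,-1]]
  ]
}}

```text
clock: 20.95
eef_pos: [602.8, 60.3, 112.1]
tcp_rot: [3.141, -0.0, 1.417]
contact_force: [0.4, -0.4, -1.1]
opening: 0.248
grasp_force: 35.2
```

Request:
{"fn": "send_rows", "kwargs": {
  "moves": [
    [[0.0033,0.0272,0,0,0,0.135,-1],[0.0033,0.0272,0,0,0,0.135,-1],[0,0,-0.025,0,0,0,-1],[0,0,-0.025,0,0,0,-1],[0,0,0,0,0,0,-1],[0,0,0,0,0,0,-1]]
  ]
}}

```text
clock: 21.55
eef_pos: [609.2, 113.5, 62.0]
tcp_rot: [-3.141, 0.0, 1.682]
contact_force: [0.4, -0.3, -0.4]
opening: 0.247
grasp_force: 35.2
```

```bash
python3 - <<'E'
from h import *
f=wrist("w13"); im=f["img"]; print(f["pos"],f["rot"]); v=np.array([-.1078,.9942])
rects(f,white(f,200,400,6000),f["pos"][2]+2)
for c,a,z in((330,(180,230),63),(330,(310,335),63),(268,(170,196),30),(365,(170,196),30)):
    print(c,z,[(y,int(im[y,c].mean()),round(float(cast(f,[[c,y]],z)[0]@v),1)) for y in range(*a,2)])
E
```

```text
[609.17409401 113.54746815  61.95151292] [-3.14078794e+00  8.13539031e-05  1.68173160e+00]
[608.16 110.16  56.08  19.25  -1.47] px [319. 282.]
[816.73 108.61 129.31 100.72  -0.85] px [595. 278.]
[526.73 217.29  42.38  41.15  -1.46] px [152.  37.]
330 63 [(180, 84, 93.9), (182, 83, 93.0), (184, 59, 92.2), (186, 45, 91.3), (188, 41, 90.5), (190, 43, 89.6), (192, 45, 88.7), (194, 47, 87.9), (196, 40, 87.0), (198, 46, 86.1), (200, 55, 85.2), (202, 95, 84.4), (204, 82, 83.5), (206, 41, 82.6), (208, 51, 81.7), (210, 87, 80.8), (212, 122, 79.9), (214, 129, 79.0), (216, 144, 78.0), (218, 153, 77.1), (220, 154, 76.2), (222, 153, 75.3), (224, 155, 74.3), (226, 154, 73.4), (228, 152, 72.5)]
330 63 [(310, 238, 27.5), (312, 237, 26.2), (314, 237, 24.9), (316, 238, 23.5), (318, 237, 22.2), (320, 237, 20.8), (322, 237, 19.4), (324, 237, 18.0), (326, 237, 16.6), (328, 218, 15.2), (330, 116, 13.7), (332, 113, 12.3), (334, 113, 10.8)]
268 30 [(170, 86, 90.8), (172, 86, 89.7), (174, 78, 88.6), (176, 68, 87.6), (178, 76, 86.5), (180, 86, 85.4), (182, 83, 84.3), (184, 67, 83.2), (186, 52, 82.1), (188, 56, 81.0), (190, 54, 79.9), (192, 55, 78.8), (194, 55, 77.7)]
365 30 [(170, 85, 90.9), (172, 84, 89.8), (174, 77, 88.8), (176, 65, 87.7), (178, 78, 86.6), (180, 83, 85.5), (182, 84, 84.4), (184, 58, 83.3), (186, 45, 82.2), (188, 41, 81.1), (190, 47, 80.0), (192, 40, 78.9), (194, 41, 77.8)]
```

Request:
{"fn": "send_rows", "kwargs": {
  "moves": [
    [[0,0.0005,-0.01,0,0,0,-1],[0,0,-0.01,0,0,0,-1],[0,0,-0.0065,0,0,0,-1],[0,0,0,0,0,0,-1],[0,0,0,0,0,0,-0.24],[0,0,0,0,0,0,-0.24],[0,0,0,0,0,0,-0.24],[0,0,0.02,0,0,0,-0.24],[0,0,0.035,0,0,0,-0.24],[0,0,0.04,0,0,0,-0.24]]
  ]
}}

```text
clock: 22.6
eef_pos: [608.3, 113.9, 130.2]
tcp_rot: [-3.139, 0.0, 1.682]
contact_force: [0.7, 0.3, 0.3]
opening: 0.381
grasp_force: 0.0
```

```bash
python3 - <<'E'
from h import *
f=wrist("w14"); print(f["pos"],f["rot"]); rects(f,white(f,200,400,6000),36)
E
```

```text
[608.34861041 113.93271873 130.17212781] [-3.13892705e+00  1.95431613e-04  1.68177041e+00]
[608.1  111.74  61.98  19.37  -1.46] px [317. 209.]
[567.64 252.89  22.53  19.15  -1.49] px [282.  14.]
[505.74 233.    72.38  54.94  -1.46] px [194.  42.]
```

All four are in. Now a close look at the collar.

Request:
{"fn": "send_rows", "kwargs": {
  "moves": [
    [[-0.027,0.022,0.025,0,0,0,-0.24],[-0.027,0.022,0.025,0,0,0,-0.24],[-0.027,0.022,0.02,0,0,0,-0.24],[-0.027,0.022,0,0,0,0,-0.24],[0,0,0,0,0,0,-0.24],[0,0,0,0,0,0,-0.24]]
  ]
}}

```text
clock: 23.25
eef_pos: [501.2, 202.5, 200.5]
tcp_rot: [3.141, 0.0, 1.683]
contact_force: [-0.4, -0.8, -0.1]
opening: 0.379
grasp_force: 0.0
```

```bash
python3 - <<'E'
from h import *
f=wrist("w15"); print(f["pos"],f["rot"]); 
R=Ro.from_euler("xyz",f["rot"]).as_matrix(); T=f["T_tool_cam"]
def proj(p):
    c=T[:3,:3].T@(R.T@(np.array(p)-f["pos"])-T[:3,3]); th=np.arctan2(np.hypot(c[0],c[1]),c[2]); h=c[:2]/np.hypot(c[0],c[1]); return f["mtx"][:2,2]+309.707*th*h
p=proj([500.5,182.3,35]); print("collar px",p); x,y=(p-45).astype(int); x=max(x,0);y=max(y,0); print(x,y)
cv2.imwrite("pics/c15.png",cv2.resize(f["img"][y:y+90,x:x+90,::-1],None,fx=6,fy=6,interpolation=cv2.INTER_CUBIC))
E
```

```text
[501.18705202 202.51663102 200.47639211] [3.14081604e+00 2.89155555e-05 1.68347895e+00]
collar px [314.04022821 203.27888894]
269 158
```

View pics/c15.png

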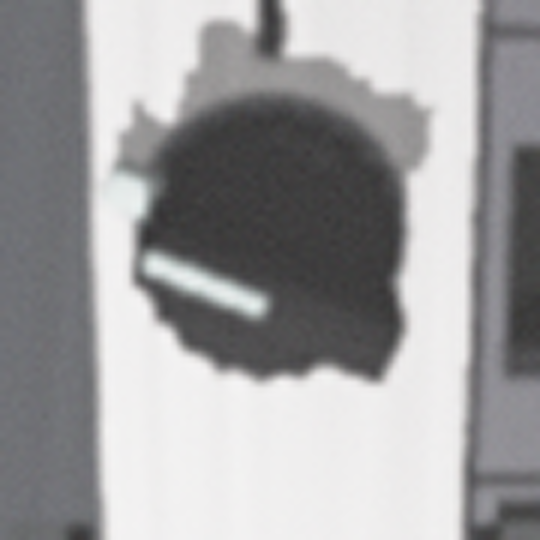

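The crop shows the black ring, the steel strip on the rib top from (148,262) to (265,305), and the pointer nose tip at about (120,193). I'll convert these to an angle.

```bash
python3 - <<'E'
from h import *
f=pickle.load(open("w15.pkl","rb")); c=lambda x,y,z: cast(f,[[269+x/6,158+y/6]],z)[0]
a,b=c(265,305,52),c(148,262,52); d=b-a; print("strip",a,b,np.hypot(*d),"angle",np.arctan2(d[1],d[0]),"ring edge",c(275,90,28),c(408,220,28))
for z in(15,20,25):
    n=c(108,190,z); e=n-[500.5,182.3]; print("nose",n,np.hypot(*e),np.arctan2(e[1],e[0]))
E
```

```text
strip [499.73129262 182.49742939] [480.9262551  187.50818715] 19.461169783468794 angle 2.8811848335582653 ring edge [498.04942791 211.26111806] [522.65378631 191.57763372]
nose [471.42418797 187.31092768] 29.504444432443833 2.9709290311752268
nose [471.73964284 188.81166777] 29.488302110417674 2.9189353913092604
nose [472.0550977  190.31240785] 29.551838294811283 2.867025211461632
```

Request:
{"fn": "send_rows", "kwargs": {
  "moves": [
    [[0,-0.0022,-0.01,0,0,0.1336,-0.3],[0,-0.0022,-0.01,0,0,0.1336,-0.3],[0,-0.0022,-0.01,0,0,0.1336,-0.3],[0,-0.0022,-0.01,0,0,0.1336,-0.3],[0,-0.0022,-0.01,0,0,0.1336,-0.3],[0,-0.0022,-0.01,0,0,0.1336,-0.3],[0,-0.0022,-0.01,0,0,0.1336,-0.3],[0,-0.0022,-0.01,0,0,0.1336,-0.3],[0,-0.0022,-0.01,0,0,0.1336,-0.3],[0,0,0,0,0,0,-0.3]]
  ]
}}

```text
clock: 24.3
eef_pos: [501.3, 181.0, 108.6]
tcp_rot: [-3.14, -0.002, 2.885]
contact_force: [0.5, -0.7, 0.1]
opening: 0.349
grasp_force: 0.0
```

Request:
{"fn": "send_rows", "kwargs": {
  "moves": [
    [[0,0,-0.02,0,0,0,-0.3],[0,0,0,0,0,0,-0.3]]
  ]
}}

```text
clock: 24.5
eef_pos: [500.8, 181.5, 88.8]
tcp_rot: [-3.14, -0.002, 2.88]
contact_force: [-0.4, 0.5, 0.5]
opening: 0.35
grasp_force: 0.0
```

Request:
{"fn": "send_rows", "kwargs": {
  "moves": [
    [[-0.0005,0.0005,-0.02,0,0,0,-0.3],[0,0,-0.018,0,0,0,-0.3],[0,0,0,0,0,0,-0.3],[0,0,0,0,0,0,-0.6],[0,0,0,0,0,0,-1],[0,0,0,0,0,0,-1],[0,0,0,0,0,0,-1],[0,0,0,0,0,0,-1]]
  ],
  "grip_force": 30
}}

```text
clock: 25.3
eef_pos: [501.5, 183.1, 53.2]
tcp_rot: [3.141, 0.001, 2.884]
contact_force: [-1.0, 0.8, 7.3]
opening: 0.13
grasp_force: 33.1
```

Rib gripped (11 mm). Turn clockwise 1.205 rad.

Request:
{"fn": "send_rows", "kwargs": {
  "moves": [
    [[0,0,0.001,0,0,-0.12,-1],[0,0,0,0,0,-0.12,-1],[0,0,0,0,0,-0.12,-1],[0,0,0,0,0,-0.12,-1],[0,0,0,0,0,-0.12,-1],[0,0,0,0,0,-0.12,-1],[0,0,0,0,0,-0.12,-1],[0,0,0,0,0,-0.12,-1],[0,0,0,0,0,-0.12,-1],[0,0,0,0,0,-0.12,-1]]
  ]
}}

```text
clock: 26.3
eef_pos: [501.0, 182.9, 53.3]
tcp_rot: [3.141, -0.0, 1.679]
contact_force: [1.3, 1.4, -3.1]
opening: 0.13
grasp_force: 31.7
```

Request:
{"fn": "send_rows", "kwargs": {
  "moves": [
    [[0,0,0,0,0,-0.003,-1],[0,0,0,0,0,0,-1],[0,0,0,0,0,0,-1]]
  ]
}}

```text
clock: 26.6
eef_pos: [501.0, 182.9, 53.3]
tcp_rot: [3.141, -0.0, 1.684]
contact_force: [1.4, 0.9, -4.0]
opening: 0.13
grasp_force: 31.7
```

Release, rise, and move to check with a picture.

Request:
{"fn": "send_rows", "kwargs": {
  "moves": [
    [[0,0,0,0,0,0,-0.4],[0,0,0,0,0,0,-0.4],[0,0,0,0,0,0,-0.4],[0,0,0.02,0,0,0,-0.4],[0,0,0.04,0,0,0,-0.4],[0,0,0.04,0,0,0,-0.4],[0,0.005,0.04,0,0,0,-0.4],[0.015,0.015,0.03,0,0,0,-0.4],[0,0,0,0,0,0,-0.4],[0,0,0,0,0,0,-0.4]]
  ]
}}

```text
clock: 27.6
eef_pos: [515.9, 202.9, 223.6]
tcp_rot: [3.141, -0.0, 1.682]
contact_force: [0.3, 0.1, 0.1]
opening: 0.303
grasp_force: 0.0
```

```bash
python3 - <<'E'
from h import *
f=wrist("w16"); print(f["pos"],f["rot"]); im=f["img"][:,:,::-1]
rects(f,white(f,200,400,3000),36)
R=Ro.from_euler("xyz",f["rot"]).as_matrix(); T=f["T_tool_cam"]
c=T[:3,:3].T@(R.T@(np.array([500.5,182.3,35])-f["pos"])-T[:3,3]); th=np.arctan2(np.hypot(c[0],c[1]),c[2]); p=f["mtx"][:2,2]+309.707*th*c[:2]/np.hypot(c[0],c[1])
x,y=(p-[35,50]).astype(int); print(x,y)
cv2.imwrite("pics/c16.png",np.hstack([cv2.resize(im[y:y+80,x:x+60],(450,600),interpolation=cv2.INTER_CUBIC),cv2.resize(im[40:340,230:405],(350,600))]))
E
```

```text
[515.89651737 202.91859423 223.62611726] [ 3.14064907e+00 -1.21560306e-04  1.68184918e+00]
[607.28 111.96  62.79  19.81  -1.47] px [386. 260.]
[599.06 190.16  31.93  19.67  -1.46] px [392. 198.]
[612.87 274.37  47.8   19.68  -1.46] px [417. 123.]
[565.43 266.7   47.32  19.72  -1.44] px [372. 123.]
265 145
```

View pics/c16.png

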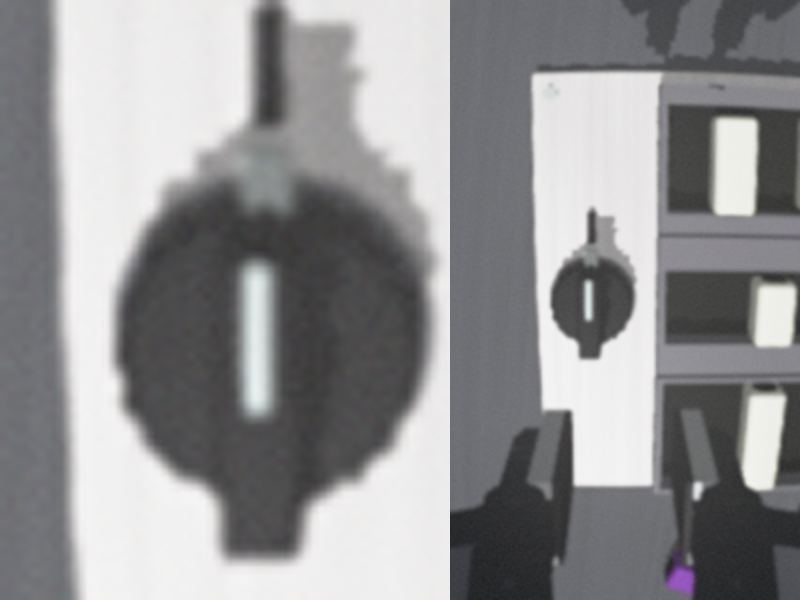

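The pointer nose at (265,170) stands at the mark bar (268,65), and all the adapters lie in their rows. I'll do a quick numeric check of the angle before handing in.

```bash
python3 - <<'E'
from h import *
f=pickle.load(open("w16.pkl","rb")); c=lambda x,y,z: cast(f,[[265+x/7.5,145+y/7.5]],z)[0]
ang=lambda d: np.arctan2(d[1],d[0])
s=c(257,265,52)-c(258,415,52); m=c(271,8,16)-c(268,122,16); ax=np.array([500.3,182.3]); k=c(268,65,16); n=c(265,160,22)
print("strip",ang(s),"bar",ang(m),"mark from axis",ang(k-ax),k,"nose",ang(n-ax),n, "strip mid",c(258,340,52))
E
```

```text
strip 1.67186071975949 bar 1.6448027803394583 mark from axis 1.6733979463157334 [496.0755044  223.32918956] nose 1.6803673711067948 [497.19104081 210.56027058] strip mid [499.41886729 192.59646179]
```

The strip, nose and mark directions agree within 0.01 rad, so I'm handing in.

```bash
python3 -c "
from rig import *
print(sign_off())"
```

```text
the job is handed in; nothing more can be done
None
```

The job is handed in: all four adapters lie flat in their matching rows, and the collar was then turned until its pointer stood at the lock mark (within about 0.01 rad) and released, at about 28 s on the clock.

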